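# Third hand at the heel jig

## Task

Start the screw feeder: press its push button right down and let it spring back. Then stand the 40 mm high stacked heel on the bed of the heel jig, between the two cheeks and with its flat breast face towards the fence, and from behind its rounded back push it square and flush against the fence with a light, steady force of about 12 N, so that a colleague can screw on the top lift: keep the hand behind the heel so that its top stays clear, never shove it hard, and leave the other things on the bench where they lie. The program finishes while still holding this push.

Things in the scene. Friction and masses are not known exactly. Their poses are not given: they have to be found in the camera images.
- heel: The heel to hold: stacked brown leather block, D-shaped from above, 40 mm high, 72 mm long (x), 58 mm wide (y), upright sides, 0.08 to 0.17 kg. Origin: centre of its underside; x points to the flat breast; sides flat and parallel from the breast to x = -7 mm, then a half-round back of 29 mm radius. It is in one of three places on the tan mat (3 mm thick).
- heel_breast (a point): Point on the heel: lower edge of the flat breast face, mid-width (36 mm along x from heel, at its underside). Axes as heel.
- jig: Heel jig, fixed to the bench: steel base 190 (x) by 170 mm (y), flat slick dark grey plastic bed 18 mm above the bench. Origin: centre of the underside; x points to the fence at its far end, z up; yaw within 0.3. Two steel cheeks stand in front of the fence, left and right, 64 mm apart, 12 mm high above the bed, reaching 22 mm out from it, with rounded noses. The rest of the bed is open.
- fence_foot (a point): Where the fence face meets the bed, midway between the cheeks (45 mm along x from jig, 18 mm above the bench). Axes as jig, x into the fence. The heel is home when heel_breast is here with the same axes: 3 mm play to each cheek, its round back 72 mm in front (-x). Fence and heel are hard: force rises by roughly 3 to 10 N per mm of hand travel, so creep and read the force.
- fence: The jig's upright steel fence, 112 mm wide, 10 mm thick, rising 30 mm above the bed, facing the robot (-x). Rigidly part of the jig, same origin and axes as jig.
- start_button (a joint): The feeder's spring push button: 0 = out, 0.005 m = fully down; moves straight down; about 1.5 N to start, 5 N fully down; springs back by itself.
- start_button_top (a point): Centre of the button's top, moving with it: round grey button of 26 mm diameter in a steel collar of 42 mm, 17 mm above the feeder's control panel, 122 mm above the bench when out.
- feeder: Screw feeder, fixed to the bench: cream box 190 (x) by 125 mm (y), front to the robot. Its control panel is the step at the robot's end, 105 mm high, with the button on its right (at x -64, y -22 mm), a small black speed knob (20 mm wide, 12 mm high) on its left; 50 mm beyond the button the hopper rises 40 mm higher. Origin: centre of the underside.
- low_heel: Bystander: another stacked leather heel of nearly the same outline (72 by 60 mm) but only 18 mm high, on the leather mat. Leave it alone. Origin: centre of underside.
- tall_heel: Bystander: pale wooden block heel, 64 mm high, 50 by 44 mm, on the mat. Leave it alone. Origin: centre of underside.
- lift: Bystander: black rubber top lift, D-shaped, 70 by 56 mm, 6 mm thick, on the bench beyond the jig. Origin: centre of underside.
- screwdriver: Bystander: screwdriver 200 mm long lying beyond the jig. Origin under its middle.
- hammer: Bystander: hammer 260 mm long lying along the right edge of the mat.
- jar: Bystander: amber jar with steel lid, 56 mm wide, 70 mm high, between robot, jig and feeder. Origin: centre of underside.
- pincers: Bystander: steel pincers 170 mm long, lying flat (15 mm high) on the near right of the mat.
- last: Bystander: cream shoe last 255 mm long, 95 mm high, beyond the far edge of the mat.
Things that resemble listed ones, but are neither listed nor needed, are in the scene too. What is shaped like the heel but red or turquoise is not meant.

How it is judged:
By the outcome, as a careful person would: the job done as asked, in the order asked, and still so for the second after the job is handed in, while the arm keeps its last pose, push and grip.
It also fails if it takes over 64 s, if anything falls off the work surface, if the arm or the gripper's body presses on something with over 40 N, if the wrist force passes 120 N, or if a joint passes its speed limit or range.

## Robot

A 7-joint arm with a two-finger parallel gripper is mounted at the origin on the work surface. World frame = base frame: x ahead of the robot, y to its left, z up, the work surface at z = 0. Lengths are in m, angles in rad, forces in N, time in s.
With the tool pointing down it reaches from about 0.425 to 0.925 m from the base axis. Payload 6.8 kg.
Tool frame: the origin (TCP) lies between the finger pads, 19 mm behind the fingertips; this is the grasp point; z points along the fingers, y is the line along which they close (so a half turn about z gives the same grasp; the last joint's range is limited). The gripper opens to 85 mm and grips with 20 to 120 N. Pads are 22 mm wide; open, the fingers measure 114 mm over their backs; the gripper's body (76 mm by 85 mm) begins 54 mm behind the grasp point. The pads swing forward as they close: fully open they stand 13 mm farther back than shut.
Start: joints at [-0.108, 0.477, 0.022, 1.555, -0.011, 1.109, -0.083], TCP at [0.675, 0, 0.25] pointing down, gripper open.
Joint ranges: [-2.96, 2.96], [-0.34, 2.1], [-1.41, 1.46], [0.24, 2.44], [-1.37, 4.51], [0.17, 1.92], [-2.96, 2.96]. Speed limits (rad/s): [2.39, 2.39, 3.14, 3.14, 3.14, 3.14, 3.14].

## Interface

Orientations are given as a unit quaternion [w, x, y, z].
In Python, from station import bot, imaging gives the robot as it stands. The module is installed in compiled form; this text tells all that it offers.
- The arm moves only by the tool carry_out, never from a script. Its argument "targets" is a list of rows, each a list of 5 numbers: the shift along the tool's x, y, z in cm, then the turn about the tool's z in degrees, then the opening, from -1 (shut) to 1 (fully open). In form: [[x, y, z, yaw, gripper], ...]. A call has 1 to 12 rows; each row shifts and turns the commanded pose from where the row before left it, along the tool's axes as they then stand; what a row does not reach is not made up. A row lasts 1/10 s, in which the tool goes at most 50 mm and 8.59 degrees, less where a joint would pass 70% of its speed; a pose out of reach is approached as far as the arm can. A call is refused whole if a number of a shift passes 5 or a number of a turn 8.59, either way. A call with a gripper value outside its range is refused whole. The fingers move at their own pace and stop on an object; "force" is the grip in N (left out, the last holds). Time passes only in rows, so rows that do not move let the fingers close. It gives the time, the measured TCP pose, the force, the opening and the grip force at its end, in the units of the state.
- bot.get_obs(): the state, without advancing time (a new reading comes with each control period).
- imaging.read_camera(name): name is "scene" or "side" or "wrist"; returns the picture (400x640x3 uint8, red, green, blue); there is no depth.
- imaging.calibration(name): a dict with "fx", "fy", "cx", "cy" (pixels), "extrinsics" (4x4, takes a point from world to camera coordinates). Camera axes: x right, y up, looking along -z (the intrinsics and any distortion apply to the point x, -y, -z); pixel columns grow to the right and rows downward; lengths in m; the calibration is good to about 2 mm. A picture is of the moment at which its call begins: read the wrist's pose just before it. calibration takes no time and is no camera call; for the wrist camera it gives the pose at the moment of the call.
- bot.hand_in(): hands the job in; it is judged then, once.
The state is a dict: "t": time; "q": joint angles; "joint_vel": joint speeds; "joint_torque": joint torques, N m; "eef_pos": TCP position; "tool_rot": TCP orientation; "contact_force": force on the tool from outside, world axes, zero at the start; "torque": the same for the moment, N m; "gripper_width": opening from 0.0 (shut) to 1.0 (fully open); "grasp_force": force on a finger pad.
Only numpy, scipy, OpenCV 4.12 (cv2) and the standard library are available. Lean on these libraries where they do the work, as an engineer would, in place of code of your own. Each camera call takes 0.05 s, during which the arm holds its last target. There are 200 camera calls.

## Working session

There is one attempt and no reset: what is moved stays moved. The work goes in short steps, Python scripts to look and compute and a tool call to move; the robot and the scene stay as the last step left them, time stands still between calls to the robot, and variables do not carry over. Pictures are saved under pics/ and viewed, at most 10 in all, crops included, and the job is handed in when it is done.

Besides the shell and the picture viewer there is one more tool, called after "Emit:" as name(argument=value, ...) on one line, values as JSON. carry_out: Moves the arm, as the interface text tells. Its arguments: {"type":"object","properties":{"targets":{"type":"array"},"force":{"type":"number"}},"required":["targets"]}

```bash
mkdir -p pics
python3 - <<'E'
from station import bot, imaging
import cv2,numpy as np
np.set_printoptions(precision=4,suppress=True)
for n in ["scene","side"]:
    im=imaging.read_camera(n); cv2.imwrite(f"pics/{n}0.png",im[:,:,::-1]); 
    c=imaging.calibration(n); print(n,{k:np.array(v) for k,v in c.items()})
o=bot.get_obs(); print({k:np.array(v) for k,v in o.items()})
E
```

```text
scene {'fx': array(480.4724), 'fy': array(480.4724), 'cx': array(320.2199), 'cy': array(199.3772), 'extrinsics': array([[-0.0236,  0.9997, -0.0074,  0.187 ],
       [-0.7182, -0.0118,  0.6957,  0.2623],
       [ 0.6954,  0.0218,  0.7183, -1.8461],
       [ 0.    ,  0.    ,  0.    ,  1.    ]])}
side {'fx': array(440.3199), 'fy': array(440.3199), 'cx': array(314.3019), 'cy': array(207.2685), 'extrinsics': array([[-0.9974, -0.0697,  0.0166,  0.4717],
       [ 0.0646, -0.775 ,  0.6287, -0.2262],
       [-0.0309,  0.6282,  0.7775, -1.287 ],
       [ 0.    ,  0.    ,  0.    ,  1.    ]])}
{'t': array(0.1), 'q': array([-0.1081,  0.4777,  0.0224,  1.5563, -0.0115,  1.1093, -0.0831]), 'joint_vel': array([ 0.0013,  0.0006,  0.0015, -0.0034,  0.0018,  0.0014,  0.0009]), 'joint_torque': array([  0.0057, -59.7765,   1.6144, -28.1953,   0.013 ,   0.005 ,
        -0.    ]), 'eef_pos': array([ 0.6745, -0.    ,  0.2491]), 'tool_rot': array([-0.0005,  0.7071,  0.7071, -0.0006]), 'contact_force': array([ 0.1724, -0.3337, -0.5686]), 'torque': array([-0.0245,  0.0317, -0.0223]), 'grasp_force': array(0.), 'gripper_width': array(0.9944)}
```

View pics/scene0.png

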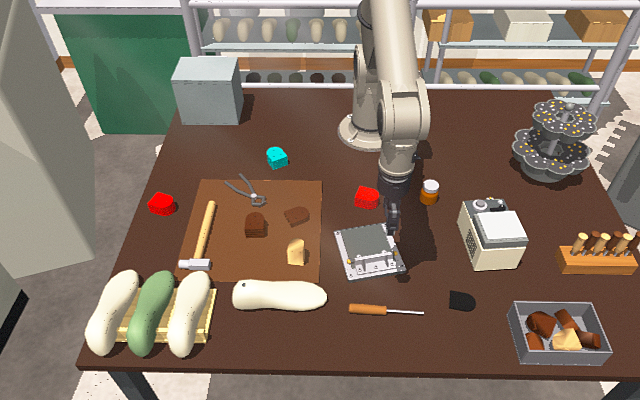

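View pics/side0.png

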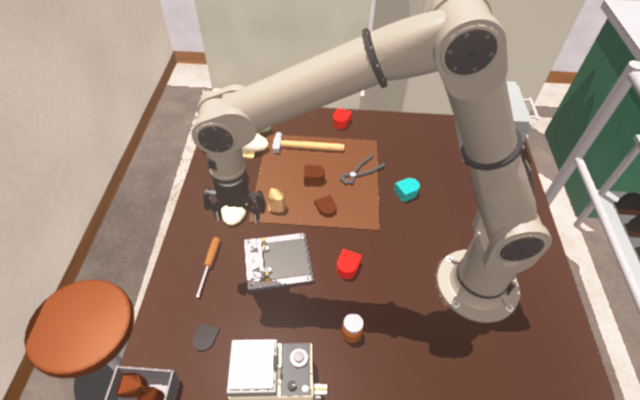

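Scene picture: brown heel at (256,224), low heel at (297,215), jig at (370,250), button at about (481,205). Side picture: heel at (314,175), low heel at (326,205), jig at (278,260), button at (299,357), knob at (292,385). I'll zoom in next.

```bash
cat > h.py <<'E'
import cv2,numpy as np
from station import bot, imaging
np.set_printoptions(precision=4,suppress=True)
def ray(cal,u,v):
    E=np.array(cal["extrinsics"]);R=E[:3,:3];t=E[:3,3]
    d=R.T@np.array([(u-cal["cx"])/cal["fx"],-(v-cal["cy"])/cal["fy"],-1.0])
    return -R.T@t,d
def plane(cal,u,v,z):
    o,d=ray(cal,u,v); return o+d*(z-o[2])/d[2]
def proj(cal,p):
    E=np.array(cal["extrinsics"]);c=E[:3,:3]@np.asarray(p)+E[:3,3]
    return np.array([cal["cx"]+cal["fx"]*c[0]/-c[2],cal["cy"]-cal["fy"]*c[1]/-c[2]])
def tri(*r):
    A=np.zeros((3,3));b=np.zeros(3)
    for o,d in r:
        d=d/np.linalg.norm(d);M=np.eye(3)-np.outer(d,d);A+=M;b+=M@o
    p=np.linalg.solve(A,b)
    return p,[np.linalg.norm(np.cross(p-o,d/np.linalg.norm(d))) for o,d in r]
def tile(im,u0,v0,w,h,s):
    c=cv2.resize(im[v0:v0+h,u0:u0+w],None,fx=s,fy=s,interpolation=cv2.INTER_CUBIC)
    for k in range(0,w,10): cv2.putText(c,str(u0+k),(k*s,8),0,.3,(0,255,255),1) if k%20==0 else 0; c[:4,k*s]=(0,255,255)
    for k in range(0,h,10): cv2.putText(c,str(v0+k),(0,k*s+4),0,.3,(0,255,255),1)
    return c
E
python3 - <<'E'
from h import *
a=cv2.imread("pics/scene0.png");b=cv2.imread("pics/side0.png")
top=np.hstack([tile(a,240,200,80,70,3),tile(a,330,215,80,70,3),tile(a,455,190,80,70,3)])
bot_=np.hstack([tile(b,290,155,80,70,3),tile(b,238,225,80,70,3),tile(b,225,330,80,70,3)])
cv2.imwrite("pics/m.png",np.vstack([top,bot_]))
E
```

```text
(no output)
```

View pics/m.png

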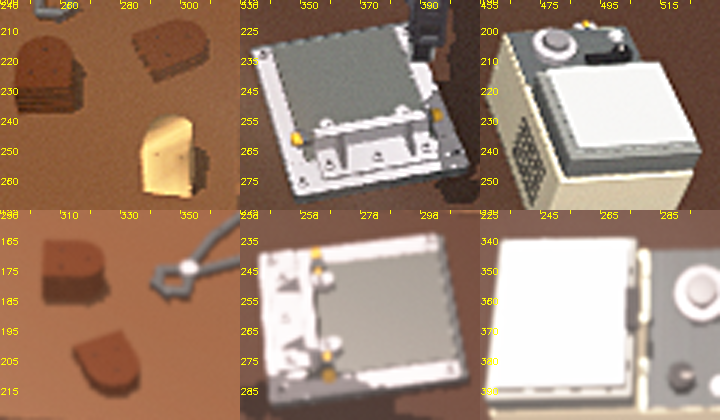

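Mosaic: the heel (scene top-left, side bottom-left) has its flat breast towards +x. The button is at scene about (480,202) and side about (299,357). The jig's fence is on the +x side.

Run:
```python
from h import *
S=imaging.calibration("scene");D=imaging.calibration("side")
print("btn",tri(ray(S,480.2,202.3),ray(D,298.6,355.5)),plane(S,480.2,202.3,.122),plane(D,298.6,355.5,.122))
# heel top/ whole: crude
print("heel",plane(S,256,219,.043),plane(D,314,171,.043))
# jig bed corners visible (bed top .018): scene and side
for n,c,pts in (("S",S,[(337,229),(387,224.),(352,262),(403,252)]),("D",D,[(263,238),(303,233.5),(311,285),(268,290)])):
    for p in pts: print(n,p,plane(c,*p,.018))
W=imaging.calibration("wrist");print(W)
```

```text
btn (array([0.4915, 0.2941, 0.1237]), [np.float64(0.0008160068055703145), np.float64(0.0008160068055703665)]) [0.4905 0.2953 0.122 ] [0.4911 0.2927 0.122 ]
heel [ 0.497  -0.3726  0.043 ] [ 0.5009 -0.3751  0.043 ]
S (337, 229) [ 0.5117 -0.1232  0.018 ]
S (387, 224.0) [0.4887 0.0321 0.018 ]
S (352, 262) [ 0.6366 -0.0798  0.018 ]
S (403, 252) [0.5975 0.0712 0.018 ]
D (263, 238) [ 0.6388 -0.1018  0.018 ]
D (303, 233.5) [ 0.5175 -0.1288  0.018 ]
D (311, 285) [0.4792 0.0491 0.018 ]
D (268, 290) [0.5992 0.0745 0.018 ]
{'fx': 331.22002543533205, 'fy': 331.22002543533205, 'cx': 323.408838011971, 'cy': 197.95674859753518, 'extrinsics': array([[ 1.    , -0.0007, -0.0011, -0.6748],
       [ 0.0003,  0.9541, -0.2994,  0.0387],
       [ 0.0013,  0.2994,  0.9541, -0.3797],
       [ 0.    ,  0.    ,  0.    ,  1.    ]])}
```

Emit:
carry_out(targets=[[2.45,-1.5,0.3,0,-1],[2.45,-1.5,0.3,0,-1],[2.45,-1.5,0.3,0,-1],[2.45,-1.5,0.3,0,-1],[2.45,-1.5,0.3,0,-1],[2.45,-1.5,0.3,0,-1],[2.45,-1.5,0.3,0,-1],[2.45,-1.5,0.3,0,-1],[2.45,-1.5,0.3,0,-1],[2.45,-1.5,0.3,0,-1],[2.45,-1.5,0.3,0,-1],[2.45,-1.8,0.3,0,-1]])

```text
t: 1.3
eef_pos: [0.4914, 0.2947, 0.2136]
tool_rot: [0.0, 0.707, 0.707, -0.0]
contact_force: [0.6, -0.3, -0.5]
gripper_width: 0.008
grasp_force: 0.0
```

Emit:
carry_out(targets=[[0,0,1.6,0,-1],[0,0,1.6,0,-1],[0,0,1.6,0,-1],[0,0,1.2,0,-1],[0,0,0.6,0,-1],[0,0,0.2,0,-1],[0,0,0.2,0,-1],[0,0,0.2,0,-1],[0,0,0.1,0,-1],[0,0,0,0,-1]])

```text
t: 2.3
eef_pos: [0.4922, 0.2941, 0.1415]
tool_rot: [0.0, 0.707, 0.707, 0.0]
contact_force: [-0.2, -1.6, 4.5]
gripper_width: 0.002
grasp_force: 1.8
```

Run:
```python
from h import *
b=imaging.read_camera("side")[:,:,::-1];a=imaging.read_camera("scene")[:,:,::-1]
cv2.imwrite("pics/p.png",np.hstack([tile(np.ascontiguousarray(b),260,320,80,80,5),tile(np.ascontiguousarray(a),450,170,70,80,5)]))
```

```text
(no output)
```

View pics/p.png

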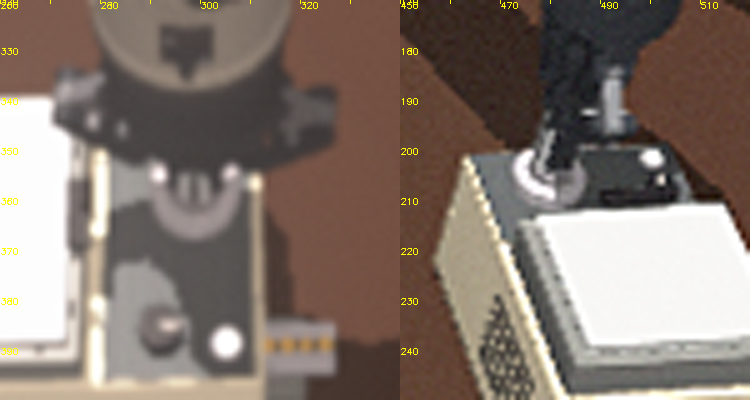

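Shut fingers stand on the button (side about (297,357)). I'll press on in small steps.

Emit:
carry_out(targets=[[0,0,0.1,0,-1],[0,0,0.1,0,-1],[0,0,0.1,0,-1],[0,0,0.1,0,-1],[0,0,0,0,-1]])

```text
t: 2.9
eef_pos: [0.4924, 0.2941, 0.1395]
tool_rot: [0.0, 0.707, 0.707, 0.001]
contact_force: [-7.6, -5.8, 23.5]
gripper_width: 0.002
grasp_force: 11.9
```

Emit:
carry_out(targets=[[0,0,-0.3,0,-1],[0,0,0,0,-1]])

```text
t: 3.1
eef_pos: [0.4923, 0.2941, 0.1407]
tool_rot: [0.0, 0.707, 0.707, 0.001]
contact_force: [-0.0, -0.9, 3.8]
gripper_width: 0.002
grasp_force: 2.1
```

Emit:
carry_out(targets=[[0,0,-0.15,0,-1],[0,0,0,0,-1]])

```text
t: 3.3
eef_pos: [0.4923, 0.2941, 0.1416]
tool_rot: [0.0, 0.707, 0.707, 0.0]
contact_force: [-0.0, -0.5, 3.5]
gripper_width: -0.002
grasp_force: 1.8
```

Emit:
carry_out(targets=[[0,0,-0.15,0,-1],[0,0,0,0,-1]])

```text
t: 3.5
eef_pos: [0.4923, 0.2941, 0.1431]
tool_rot: [0.0, 0.707, 0.707, 0.0]
contact_force: [0.8, 0.5, 2.5]
gripper_width: -0.001
grasp_force: 1.3
```

Emit:
carry_out(targets=[[0,0,-0.2,0,-1],[0,0,0,0,-1]])

```text
t: 3.7
eef_pos: [0.4918, 0.294, 0.1449]
tool_rot: [-0.0, 0.707, 0.707, -0.0]
contact_force: [0.2, -0.6, 0.7]
gripper_width: 0.002
grasp_force: 0.5
```

Emit:
carry_out(targets=[[0,0,-2,0,-1],[0,0,-4,0,1],[-3,0,-3,0,1],[-4,0,-1.5,0,1],[-4,0,0,0,1],[-4,0,0,0,1],[-4,0,0,0,1],[-4,0,0,0,1],[-4,0,0,0,1],[-4,0,0,0,1],[-4,0,0,0,1],[-4,0,0,0,1]])

```text
t: 4.9
eef_pos: [0.4913, -0.0973, 0.2497]
tool_rot: [-0.0, 0.707, 0.707, -0.0]
contact_force: [1.8, -0.4, 0.5]
gripper_width: 1.002
grasp_force: 0.0
```

Emit:
carry_out(targets=[[-4,0,0,0,1],[-4,0,0,0,1],[-4,0,0,0,1],[-4,0,0,0,1],[-4,0,0,0,1],[-3,0.5,0,0,1],[-2,0,0,0,1],[0,0,0,0,1],[0,0,0,0,1]])

```text
t: 5.8
eef_pos: [0.4966, -0.3454, 0.2493]
tool_rot: [-0.001, 0.707, 0.707, -0.0]
contact_force: [-0.1, 0.2, -0.2]
gripper_width: 0.999
grasp_force: 0.0
```

Run:
```python
from h import *
W=imaging.calibration("wrist")
w=imaging.read_camera("wrist")[:,:,::-1];S=imaging.calibration("scene")
np.savez("w1.npz",E=W["extrinsics"],im=w)
cv2.imwrite("pics/w1.png",w);cv2.imwrite("pics/s1.png",imaging.read_camera("scene")[:,:,::-1]);cv2.imwrite("pics/d1.png",imaging.read_camera("side")[:,:,::-1])
print(bot.get_obs()["eef_pos"])
```

```text
[ 0.4973 -0.3443  0.2498]
```

View pics/w1.png

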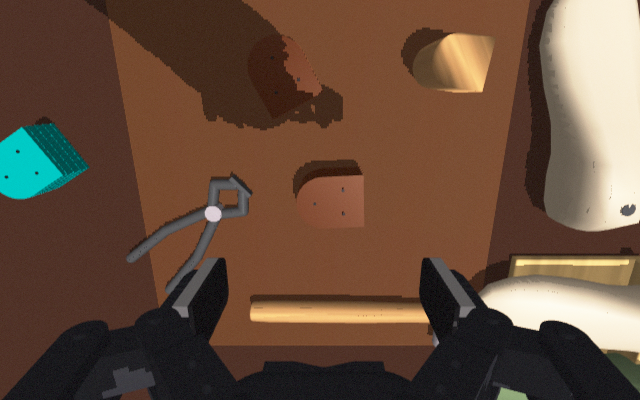

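The wrist picture shows the heel at (330,200), its lit top spanning about (297–364, 175–228) with the breast on the right (+x). The pincers and hammer are clear of it.

```bash
cat >> h.py <<'E'
def facemask(im,seed,tol=12):
    hsv=np.ascontiguousarray(cv2.GaussianBlur(im,(3,3),0)); m=np.zeros((im.shape[0]+2,im.shape[1]+2),np.uint8)
    cv2.floodFill(hsv,m,seed,0,(tol,)*3,(tol,)*3,4|(255<<8)|cv2.FLOODFILL_FIXED_RANGE|cv2.FLOODFILL_MASK_ONLY)
    return cv2.morphologyEx(m[1:-1,1:-1],cv2.MORPH_CLOSE,np.ones((7,7)))
E
python3 - <<'E'
from h import *
im=cv2.imread("pics/w1.png")
for p in [(330,200),(310,215),(340,170),(380,200),(330,240),(290,230)]: print(p,im[p[1],p[0]])
W=imaging.calibration("wrist");W["extrinsics"]=np.load("w1.npz")["E"]
for tol in (15,25,35):
    m=facemask(im,(325,200),tol)
    c=max(cv2.findContours(m,0,1)[0],key=cv2.contourArea)[:,0,:]
    P=np.array([plane(W,u,v,.043)[:2] for u,v in c])
    r=cv2.minAreaRect((P*1000).astype(np.float32)); print(tol,cv2.contourArea(c),c.min(0),c.max(0),r,P.min(0),P.max(0))
E
```

```text
(330, 200) [ 60  84 142]
(310, 215) [ 56  78 134]
(340, 170) [15 24 49]
(380, 200) [ 49  77 121]
(330, 240) [ 50  78 125]
(290, 230) [ 50  76 122]
15 3173.5 [296 174] [365 229] ((504.041015625, -378.55133056640625), (72.41969299316406, 59.508243560791016), 3.2938201427459717) [ 0.4681 -0.4074] [ 0.5416 -0.3468]
25 88209.5 [110   0] [528 344] ((491.72930908203125, -373.72723388671875), (368.0536193847656, 372.27978515625), 89.97044372558594) [ 0.3057 -0.5578] [ 0.678  -0.1897]
35 89606.5 [109   0] [529 345] ((491.54974365234375, -374.466064453125), (369.52838134765625, 373.41595458984375), 89.96846771240234) [ 0.3049 -0.5593] [ 0.6783 -0.1897]
```

Run:
```python
from h import *
im=cv2.imread("pics/w1.png")
W=imaging.calibration("wrist");W["extrinsics"]=np.load("w1.npz")["E"]
m=facemask(im,(325,200),15)
c=max(cv2.findContours(m,0,1)[0],key=cv2.contourArea)[:,0,:]
def fit(sel):
    P=np.array([plane(W,u,v,.043)[:2] for u,v in c[sel]]).astype(np.float32)
    l=cv2.fitLine(P,cv2.DIST_HUBER,0,.01,.01).ravel(); return np.degrees(np.arctan2(l[1],l[0])),l[2:],len(P)
u,v=c.T
print("breast",fit((u>360)&(v>180)&(v<224)))
print("top",fit((v<180)&(u>333)&(u<358)));print("bot",fit((v>222)&(u>335)&(u<358)))
S=imaging.calibration("scene");D=imaging.calibration("side")
for n,C,f,seed in (("scene",S,"scene0",(256,217)),("side",D,"side0",(314,169))):
    b=cv2.imread(f"pics/{f}.png"); 
    for tol in (6,9,12):
        mm=facemask(b,seed,tol);cc=max(cv2.findContours(mm,0,1)[0],key=cv2.contourArea)[:,0,:]
        P=np.array([plane(C,*p,.043)[:2]*1000 for p in cc]).astype(np.float32)
        print(n,tol,cv2.contourArea(cc),cc.min(0),cc.max(0),cv2.minAreaRect(P))
```

```text
breast (np.float32(-87.974205), array([ 0.5394, -0.3726], dtype=float32), 43)
top (np.float32(3.353905), array([ 0.5183, -0.3494], dtype=float32), 24)
bot (np.float32(-0.049064573), array([ 0.5214, -0.4062], dtype=float32), 22)
scene 6 226.5 [245 212] [263 228] ((500.7374572753906, -377.9852600097656), (65.65972900390625, 54.01954650878906), 0.9876887798309326)
scene 9 242.0 [245 212] [264 228] ((500.71429443359375, -376.6816711425781), (65.66112518310547, 57.5694465637207), 0.9876608848571777)
scene 12 254.0 [244 212] [264 232] ((508.2322692871094, -376.5907287597656), (81.034423828125, 58.11804962158203), 2.237704277038574)
side 6 147.5 [305 166] [323 175] ((501.0455627441406, -377.6495666503906), (61.702369689941406, 42.46717071533203), 4.889769554138184)
side 9 155.5 [305 166] [324 175] ((499.5445861816406, -377.779052734375), (64.71540069580078, 42.46941375732422), 4.889769077301025)
side 12 174.5 [304 165] [324 176] ((501.1036071777344, -377.73614501953125), (68.38229370117188, 51.900936126708984), 4.8857741355896)
```

Emit:
carry_out(targets=[[-3.3,0.35,0,0,1],[0,0,1,-8.36,1],[0,0,1,-8.36,1],[0,0,1,-8.36,1],[0,0,1,-8.36,1],[0,0,1,-8.36,1],[0,0,1,-8.36,1],[0,0,1,-8.36,1],[0,0,1,-8.36,1],[0,0,1,-8.36,1],[0,0,0.5,-8.36,1],[0,0,0,-8.36,1]])

```text
t: 7.15
eef_pos: [0.5005, -0.3773, 0.1542]
tool_rot: [-0.001, -0.021, 1.0, 0.001]
contact_force: [-1.0, -0.8, 0.3]
gripper_width: 1.0
grasp_force: 0.0
```

Emit:
carry_out(targets=[[0,0,0,0,1],[0,0,0,0,1]])

```text
t: 7.35
eef_pos: [0.5008, -0.3783, 0.1552]
tool_rot: [0.0, -0.016, 1.0, 0.0]
contact_force: [-0.1, 0.4, 0.7]
gripper_width: 0.999
grasp_force: 0.0
```

Run:
```python
from h import *
o=bot.get_obs();W=imaging.calibration("wrist");w=imaging.read_camera("wrist")[:,:,::-1]
cv2.imwrite("pics/w2.png",w);np.savez("w2.npz",E=W["extrinsics"]);print(o["q"],o["eef_pos"],o["tool_rot"])
for p in [(.5035,-.378,.043),(.5395,-.3768,.043)]: print(proj(W,p))
```

```text
[ 0.6251  0.5012 -0.104   1.7529  0.0637  0.8905  2.0958] [ 0.5008 -0.3783  0.1552] [ 0.0002 -0.0156  0.9999  0.0001]
[324.0348 203.517 ]
[324.1342 247.077 ]
```

View pics/w2.png

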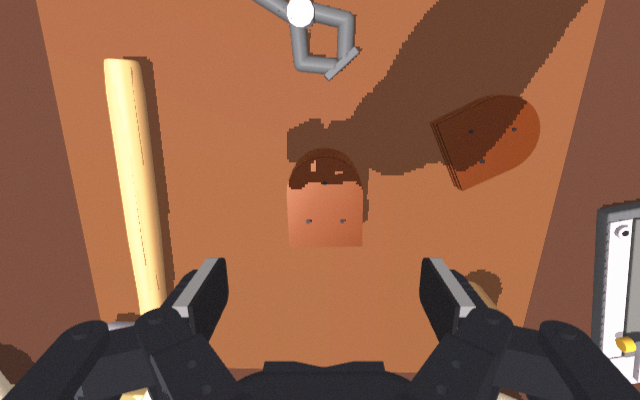

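The heel is square to the tool: breast edge at row 247 (predicted 247), sides at columns 288 and 362, and the fingers clear it. Descending to grasp.

Emit:
carry_out(targets=[[0,0,2.5,0,1],[0,0,2.5,0,1],[0,0,2.5,0,1],[0,0,2.5,0,1],[0,0,1.5,0,1],[0,0,1,0,1],[0,0,0,0,1]], force=35)

```text
t: 8.1
eef_pos: [0.5002, -0.3785, 0.0291]
tool_rot: [-0.001, -0.017, 1.0, 0.0]
contact_force: [0.8, -0.3, 0.3]
gripper_width: 1.002
grasp_force: 0.0
```

Emit:
carry_out(targets=[[0,0,0,0,0],[0,0,0,0,-1],[0,0,0,0,-1],[0,0,0,0,-1],[0,0,0,0,-1]], force=35)

```text
t: 8.6
eef_pos: [0.5014, -0.3796, 0.0314]
tool_rot: [0.001, -0.017, 1.0, -0.001]
contact_force: [-0.6, -0.3, 6.6]
gripper_width: 0.672
grasp_force: 38.8
```

Emit:
carry_out(targets=[[0,0,-0.5,0,-1],[0,0,-1,0,-1],[0,0,-2,0,-1],[0,0,-3,0,-1],[0,0,-3,0,-1],[0,0,-3,0,-1],[0,0,0,0,-1]])

```text
t: 9.3
eef_pos: [0.5028, -0.3806, 0.1603]
tool_rot: [0.004, -0.017, 1.0, -0.002]
contact_force: [0.2, -1.0, -1.1]
gripper_width: 0.668
grasp_force: 38.1
```

Run:
```python
from h import *
o=bot.get_obs();W=imaging.calibration("wrist");w=imaging.read_camera("wrist")[:,:,::-1]
cv2.imwrite("pics/w3.png",w);np.savez("w3.npz",E=W["extrinsics"]);print(o["eef_pos"],o["contact_force"],o["gripper_width"])
a=imaging.read_camera("side")[:,:,::-1]
cv2.imwrite("pics/d3.png",a);cv2.imwrite("pics/m3.png",np.hstack([cv2.resize(w[200:],None,fx=.75,fy=.75),]))
b=np.hstack([w[160:400,100:500],cv2.resize(a[120:240,230:430],None,fx=2,fy=2)]);cv2.imwrite("pics/m3.png",b)
```

```text
[ 0.5028 -0.3806  0.1603] [ 0.2265 -1.0278 -1.0821] 0.668394790382443
```

View pics/m3.png

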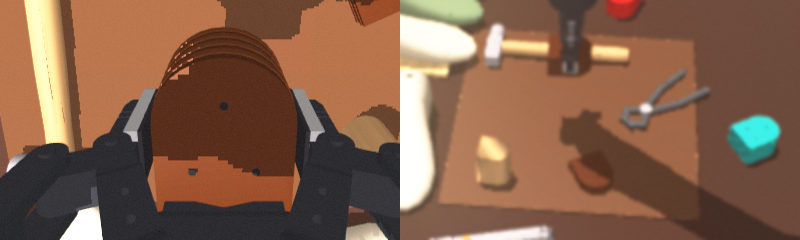

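Emit:
carry_out(targets=[[0,0,-3,0,-1],[-1,2,-3,0,-1],[-1.5,3,-3,0,-1],[-1.5,3.5,0,0,-1],[-1.5,3.5,0,0,-1],[-1.5,3.5,0,0,-1],[-1.8,3.5,0,0,-1],[-1.8,3.5,0,0,-1],[-1.8,3.5,0,0,-1],[-1.8,3.5,0,0,-1],[-1.8,3.5,0,-5,-1],[-1.8,3.5,0,-5.5,-1]])

```text
t: 10.6
eef_pos: [0.6625, -0.0055, 0.2431]
tool_rot: [-0.001, -0.11, 0.994, -0.0]
contact_force: [1.0, -0.7, -1.6]
gripper_width: 0.674
grasp_force: 38.0
```

Emit:
carry_out(targets=[[0,0,0,0,-1],[0,0,0,0,-1],[0,0,0,0,-1]])

```text
t: 10.9
eef_pos: [0.6619, -0.0085, 0.2437]
tool_rot: [-0.001, -0.107, 0.994, -0.0]
contact_force: [-0.3, -0.0, 0.5]
gripper_width: 0.67
grasp_force: 38.0
```

Run:
```python
from h import *
o=bot.get_obs();W=imaging.calibration("wrist");w=imaging.read_camera("wrist")[:,:,::-1]
cv2.imwrite("pics/w4.png",w);np.savez("w4.npz",E=W["extrinsics"]);print(o["eef_pos"],o["tool_rot"])
```

```text
[ 0.6619 -0.0085  0.2437] [-0.0013 -0.1074  0.9942 -0.0005]
```

View pics/w4.png

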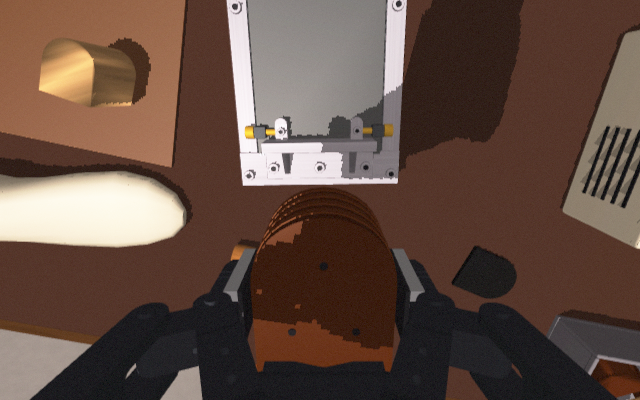

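Jig is clearly seen: base far corners at about (243,185) and (398,184), fence top at rows 140–152 and columns 262–377, cheeks around (283,128) and (357,128). The heel sits symmetric in the pads.

Run:
```python
from h import *
im=cv2.imread("pics/w4.png");cv2.imwrite("pics/z4.png",tile(im,235,105,170,85,4))
W=imaging.calibration("wrist");W["extrinsics"]=np.load("w4.npz")["E"]
g=cv2.GaussianBlur(im,(3,3),0).astype(float).sum(2)
def edge(vals):  # steepest subpixel step
    d=np.abs(np.diff(vals));k=d.argmax();w=d[max(0,k-2):k+3];return (w*np.arange(max(0,k-2),max(0,k-2)+len(w))).sum()/w.sum()+.5
L=[(215+edge(g[v,215:255]),v) for v in range(10,180,6)]
R=[(385+edge(g[v,385:412]),v) for v in range(10,100,6)]
B=[(u,177+edge(g[177:196,u])) for u in range(250,395,6)]
for z in (.010,.014,.018):
    out=[]
    for S in (L,R,B):
        P=np.array([plane(W,u,v,z)[:2] for u,v in S]).astype(np.float32)
        l=cv2.fitLine(P,cv2.DIST_HUBER,0,.001,.001).ravel(); l*= np.sign(l[0]) if S is not B else np.sign(l[1]); l[2:]*=np.sign(1); out.append(l)
    fl=lambda l:(abs(l[0]),l[1]*np.sign(l[0]))
    print(z,[np.degrees(np.arctan2(l[1],l[0])) for l in out],[l[2:] for l in out])
    th=np.arctan2(out[2][1],out[2][0])-np.pi/2
    n=np.array([-np.sin(th),np.cos(th)]);print("  width",[abs(n@ (abs(out[1][2:])*np.sign([1,1])))],th)
    for S in (L,R):
        P=np.array([plane(W,u,v,z)[:2] for u,v in S]);print("  n.p",np.median(P@n),(P@n).std())
    P=np.array([plane(W,u,v,z)[:2] for u,v in B]);print("  x.p",np.median(P@np.array([np.cos(th),np.sin(th)])))
```

```text
0.01 [np.float32(13.063749), np.float32(13.266259), np.float32(103.20319)] [array([ 0.606 , -0.1151], dtype=float32), array([0.5232, 0.0423], dtype=float32), array([-0.6801,  0.0005], dtype=float32)]
  width [np.float64(0.07831464491268081)] 0.2304393
  n.p -0.2503958843896848 0.0002819993622915274
  n.p -0.07827297767922234 0.0015824717163202416
  x.p 0.6620376923382334
0.014 [np.float32(13.0638), np.float32(13.266527), np.float32(103.20317)] [array([ 0.6058, -0.1141], dtype=float32), array([0.5239, 0.0415], dtype=float32), array([-0.6791,  0.0008], dtype=float32)]
  width [np.float64(0.07921235032233942)] 0.23043883
  n.p -0.24937061325993215 0.00027883104822950134
  n.p -0.07917116890316395 0.0015647840817014141
  x.p 0.6609713927501304
0.018 [np.float32(13.063798), np.float32(13.266287), np.float32(103.20321)] [array([ 0.6056, -0.1131], dtype=float32), array([0.5246, 0.0408], dtype=float32), array([-0.6781,  0.001 ], dtype=float32)]
  width [np.float64(0.08011068581857939)] 0.23043954
  n.p -0.2483460269442712 0.0002757057783986247
  n.p -0.08006994935088695 0.0015471064527632552
  x.p 0.6599050336519313
```

View pics/z4.png

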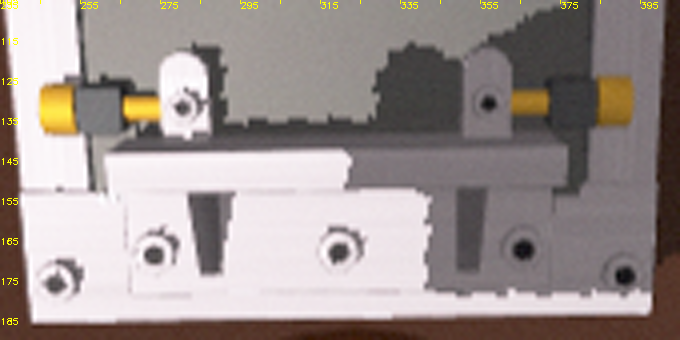

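Zoom: fence top front edge at row about 142.5, face foot at about 137. Cheek inner top edges at columns 288 and 351, cheek noses at row about 118.

Run:
```python
from h import *
W=imaging.calibration("wrist");W["extrinsics"]=np.load("w4.npz")["E"]
th=.230;X=np.array([np.cos(th),np.sin(th)]);N=np.array([-np.sin(th),np.cos(th)])
for nm,u,v,z in [("ftop",315,142.5,.048),("ffoot",315,137,.018),("ftopL",261.5,143,.048),("ftopR",377,141.5,.048),("chL",288,128,.03),("chR",350.8,128,.03),("chLfoot",290,125,.018),("noseL",281,118,.03),("noseR",357,117,.03)]:
    p=plane(W,u,v,z)[:2];print(nm,p@X,p@N)
# held heel: sides & back top in w4, tool frame
o=bot.get_obs();T=o["eef_pos"];q=o["tool_rot"]
from scipy.spatial.transform import Rotation as Ro
R=Ro.from_quat([*q[1:],q[0]]);print("tool x,y:",R.as_matrix()[:,0],R.as_matrix()[:,1],"yaw err deg",np.degrees(np.arctan2(-R.as_matrix()[1,0],-R.as_matrix()[0,0])-th))
print("tcp",T[:2]@X,T[:2]@N,T[2])
zt=T[2]+.0116
for u,v in [(254,365),(395,362),(251,270),(394,270),(321,212)]:
    p=plane(W,u,v,zt);print((u,v),R.inv().apply(p-T))
for p in [(.0,0),(-.036,0)]: pass
```

```text
ftop 0.6105921207192693 -0.16723752874502618
ffoot 0.6089789404833145 -0.16793236145342416
ftopL 0.6102784054394518 -0.21871808344657662
ftopR 0.6105529751741505 -0.1076519473770155
chL 0.5981727445229945 -0.19447301882730034
chR 0.5991427643778788 -0.13150597275414663
chLfoot 0.5962710618196863 -0.19353765628622285
noseL 0.5883024359439782 -0.20096844877897724
noseR 0.5884986018692562 -0.12544865270465214
tool x,y: [-0.9771 -0.2129  0.0019] [-0.2129  0.9771 -0.0008] yaw err deg -0.8843484493679128
tcp 0.6426202915333744 -0.15958438010465315 0.24411394184754373
(254, 365) [-0.0328 -0.0293 -0.0116]
(395, 362) [-0.0312  0.03   -0.0117]
(251, 270) [ 0.0122 -0.0276 -0.0116]
(394, 270) [ 0.0122  0.0268 -0.0116]
(321, 212) [ 0.0356 -0.0009 -0.0115]
```

Emit:
carry_out(targets=[[0,0,0,-0.9,-1],[2.4,-0.15,0,0,-1],[2.4,-0.15,1,0,-1],[2.4,-0.1,2.5,0,-1],[0,0,3,0,-1],[0,0,3,0,-1],[0,0,3,0,-1],[0,0,3,0,-1],[0,0,1.4,0,-1],[0,0,0,0,-1],[0,0,0,0,-1],[0,0,0,0,-1]])

```text
t: 12.15
eef_pos: [0.5949, -0.0274, 0.0777]
tool_rot: [0.001, -0.116, 0.993, -0.0]
contact_force: [0.2, -0.6, -0.2]
gripper_width: 0.67
grasp_force: 38.0
```

```bash
cat >> h.py <<'E'
from scipy.spatial.transform import Rotation as Ro
def st():
    o=bot.get_obs();T=o["eef_pos"];q=o["tool_rot"];M=Ro.from_quat([*q[1:],q[0]]).as_matrix();th=.230
    X=np.array([np.cos(th),np.sin(th)]);N=np.array([-np.sin(th),np.cos(th)]);f=o["contact_force"]
    print("x,n,z",T[:2]@X,T[:2]@N,T[2],"yawerr",np.degrees(np.arctan2(-M[1,0],-M[0,0])-th),"tilt",M[2,:2],"F",f[:2]@X,f[:2]@N,f[2],"t",o["t"])
E
python3 - <<'E'
from h import *
st();W=imaging.calibration("wrist");w=imaging.read_camera("wrist")[:,:,::-1];a=imaging.read_camera("scene")[:,:,::-1];b=imaging.read_camera("side")[:,:,::-1]
for n,i in (("w5",w),("s5",a),("d5",b)): cv2.imwrite(f"pics/{n}.png",i)
E
```

```text
x,n,z 0.5730051824103712 -0.16230532668214778 0.07773057825865734 yawerr 0.1714635237557031 tilt [-0.0029 -0.0007] F 0.005485853786703725 -0.636632806914558 -0.23674497254123078 t 12.15
```

Emit:
carry_out(targets=[[0.3,-0.1,0,0,-1],[0,0,0.8,0,-1],[0,0,0.8,0,-1],[0,0,0.6,0,-1],[0,0,0.3,0,-1],[0,0,0,0,-1]])

```text
t: 12.9
eef_pos: [0.5905, -0.0289, 0.0501]
tool_rot: [-0.001, -0.116, 0.993, 0.0]
contact_force: [-0.1, -0.4, -1.0]
gripper_width: 0.674
grasp_force: 38.0
```

Run:
```python
from h import *
st()
```

```text
x,n,z 0.5683271455006741 -0.1627223212635842 0.0501223422300886 yawerr 0.18954951233553557 tilt [0.0014 0.0004] F -0.21128100831152855 -0.3330818901563397 -1.0179609030937682 t 12.9
```

Emit:
carry_out(targets=[[0,0,0.1,0,-1],[0,0,0.1,0,-1],[0,0,0.1,0,-1],[0,0,0,0,-1]])

```text
t: 13.3
eef_pos: [0.5909, -0.029, 0.048]
tool_rot: [0.0, -0.116, 0.993, 0.0]
contact_force: [-0.5, 0.2, -0.8]
gripper_width: 0.672
grasp_force: 38.0
```

Emit:
carry_out(targets=[[0,0,0.1,0,-1],[0,0,0,0,-1]])

```text
t: 13.5
eef_pos: [0.5909, -0.029, 0.047]
tool_rot: [-0.0, -0.116, 0.993, 0.0]
contact_force: [0.6, -0.1, -1.1]
gripper_width: 0.673
grasp_force: 38.0
```

Emit:
carry_out(targets=[[0,0,0.1,0,-1],[0,0,0,0,-1]])

```text
t: 13.7
eef_pos: [0.5912, -0.029, 0.0464]
tool_rot: [0.0, -0.116, 0.993, -0.0]
contact_force: [-1.6, -0.9, 2.7]
gripper_width: 0.671
grasp_force: 38.4
```

Emit:
carry_out(targets=[[0,0,0.1,0,-1],[0,0,0,0,-1]])

```text
t: 13.9
eef_pos: [0.5915, -0.029, 0.0463]
tool_rot: [0.001, -0.116, 0.993, -0.0]
contact_force: [-3.7, -0.2, 11.2]
gripper_width: 0.67
grasp_force: 39.4
```

Emit:
carry_out(targets=[[0,0,0.05,0,-1],[0,0,0,0,-1]])

```text
t: 14.1
eef_pos: [0.5915, -0.029, 0.0463]
tool_rot: [0.001, -0.116, 0.993, -0.0]
contact_force: [-6.4, -1.1, 16.0]
gripper_width: 0.671
grasp_force: 40.2
```

Emit:
carry_out(targets=[[0,0,-0.2,0,0.4],[0,0,0,0,0.5],[0,0,0,0,0.7],[0,0,0,0,0.7],[0,0,-0.5,0,0.7],[0,0,-1.5,0,0.7],[0,0,-2.5,0,0.7],[0,0,-3,0,0.7],[2,0,0,0,0.7],[3,0,0,0,-1],[2.5,0,0,0,-1],[0,0,0,0,-1]])

```text
t: 15.3
eef_pos: [0.5148, -0.0476, 0.1223]
tool_rot: [-0.001, -0.116, 0.993, -0.001]
contact_force: [0.3, 0.3, 0.1]
gripper_width: 0.346
grasp_force: 0.0
```

Run:
```python
from h import *
st();W=imaging.calibration("wrist");w=imaging.read_camera("wrist")[:,:,::-1];a=imaging.read_camera("scene")[:,:,::-1];b=imaging.read_camera("side")[:,:,::-1]
print(bot.get_obs()["gripper_width"])
for n,i in (("w6",w),("s6",a),("d6",b)): cv2.imwrite(f"pics/{n}.png",i)
a=np.ascontiguousarray(a);b=np.ascontiguousarray(b);np.savez("w6.npz",E=W["extrinsics"])
cv2.imwrite("pics/m6.png",np.vstack([np.hstack([tile(a,330,200,80,75,5),tile(b,235,225,80,75,5)]),cv2.resize(w[200:],(800,225),)[:, :]])[:600])
```

```text
x,n,z 0.49040170214739387 -0.16373665336176352 0.12229686601868017 yawerr 0.10147433917387572 tilt [ 0.0024 -0.0008] F 0.3559282111329945 0.2316748015267201 0.14147208347591272 t 15.3
0.07709907726969734
```

View pics/m6.png

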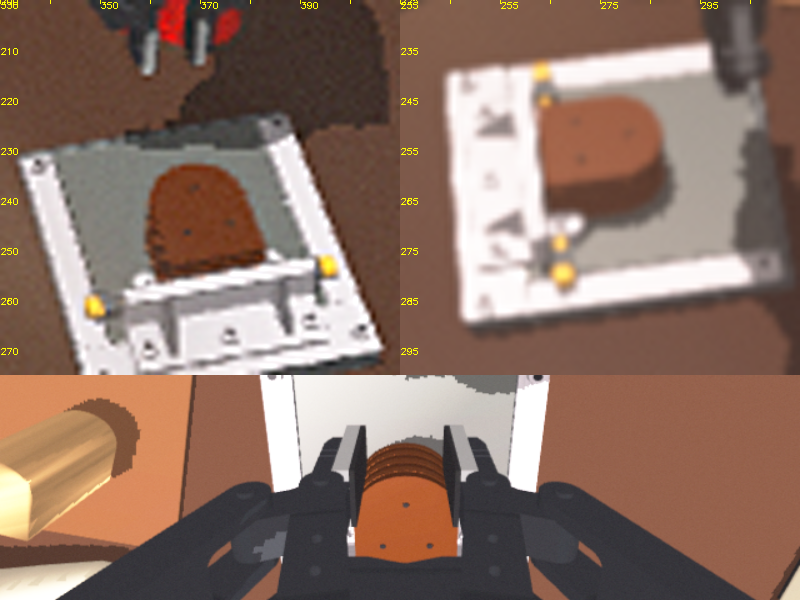

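All three views show the heel upright on the bed between the cheeks, a few mm short of the fence, with the hand behind it. Lowering behind its back.

Emit:
carry_out(targets=[[0,0.05,1.5,0,-1],[0,0,2,0,-1],[0,0,2,0,-1],[0,0,1.3,0,-1],[0,0,0.5,0,-1],[0,0,0,0,-1],[-0.6,0,0,0,-1],[-0.6,0,0,0,-1],[-0.3,0,0,0,-1],[0,0,0,0,-1]])

```text
t: 16.45
eef_pos: [0.5336, -0.0421, 0.049]
tool_rot: [0.001, -0.116, 0.993, 0.0]
contact_force: [0.1, -0.5, 0.1]
gripper_width: -0.004
grasp_force: 0.0
```

Run:
```python
from h import *
st()
```

```text
x,n,z 0.5099306410935024 -0.16261024376173042 0.04903056900116437 yawerr 0.19426060183898455 tilt [-0.0016 -0.0002] F -0.026648784234698606 -0.5436156265317267 0.08014104097033127 t 16.45
```

Emit:
carry_out(targets=[[-0.2,-0.02,0,0,-1],[-0.2,-0.02,0,0,-1],[-0.2,-0.02,0,0,-1],[-0.2,0,0,0,-1],[-0.2,0,0,0,-1],[0,0,0,0,-1]])

```text
t: 17.05
eef_pos: [0.5427, -0.0405, 0.0485]
tool_rot: [0.0, -0.116, 0.993, 0.0]
contact_force: [0.2, -0.3, 0.0]
gripper_width: 0.001
grasp_force: 0.0
```

Emit:
carry_out(targets=[[-0.1,0,0,0,-1],[-0.1,0,0,0,-1],[0,0,0,0,-1]])

```text
t: 17.35
eef_pos: [0.5444, -0.0401, 0.0485]
tool_rot: [0.0, -0.116, 0.993, 0.0]
contact_force: [-0.2, -0.7, -0.4]
gripper_width: 0.004
grasp_force: 0.0
```

Emit:
carry_out(targets=[[-0.1,0,0,0,-1],[-0.1,0,0,0,-1],[0,0,0,0,-1]])

```text
t: 17.65
eef_pos: [0.5464, -0.0397, 0.0485]
tool_rot: [0.0, -0.116, 0.993, 0.0]
contact_force: [0.5, 0.6, 0.4]
gripper_width: 0.002
grasp_force: 0.0
```

Emit:
carry_out(targets=[[-0.1,0,0,0,-1],[-0.1,0,0,0,-1],[0,0,0,0,-1]])

```text
t: 17.95
eef_pos: [0.5483, -0.0392, 0.0485]
tool_rot: [0.0, -0.116, 0.993, 0.0]
contact_force: [0.4, -0.3, 1.0]
gripper_width: 0.0
grasp_force: 0.0
```

Emit:
carry_out(targets=[[-0.1,0,0,0,-1],[-0.1,0,0,0,-1],[0,0,0,0,-1]])

```text
t: 18.25
eef_pos: [0.5497, -0.0388, 0.0484]
tool_rot: [-0.0, -0.116, 0.993, 0.0]
contact_force: [-1.6, 0.5, 0.0]
gripper_width: 0.003
grasp_force: 0.8
```

Emit:
carry_out(targets=[[-0.1,0,0,0,-1],[0,0,0,0,-1]])

```text
t: 18.45
eef_pos: [0.5498, -0.0387, 0.0482]
tool_rot: [-0.001, -0.116, 0.993, -0.0]
contact_force: [-4.9, -0.7, 3.0]
gripper_width: -0.002
grasp_force: 2.6
```

Emit:
carry_out(targets=[[-0.1,0,0,0,-1],[0,0,0,0,-1]])

```text
t: 18.65
eef_pos: [0.5499, -0.0386, 0.0481]
tool_rot: [-0.002, -0.116, 0.993, -0.0]
contact_force: [-7.1, -0.6, 5.1]
gripper_width: -0.001
grasp_force: 3.6
```

Emit:
carry_out(targets=[[-0.05,0,0,0,-1],[0,0,0,0,-1],[0,0,0,0,-1]])

```text
t: 18.95
eef_pos: [0.5499, -0.0386, 0.048]
tool_rot: [-0.003, -0.116, 0.993, -0.0]
contact_force: [-8.3, 0.4, 6.0]
gripper_width: 0.002
grasp_force: 4.2
```

Run:
```python
from h import *
st();b=imaging.read_camera("side")[:,:,::-1];a=imaging.read_camera("scene")[:,:,::-1];cv2.imwrite("pics/d7.png",b);cv2.imwrite("pics/s7.png",a)
st()
S=imaging.calibration("scene");D=imaging.calibration("side");th=.23
X=np.array([np.cos(th),np.sin(th)]);N=np.array([-np.sin(th),np.cos(th)])
for n,C,seed in (("s6",S,(367,240)),("s7",S,None),("d6",D,(275,255)),("d7",D,None)):
    im=cv2.imread(f"pics/{n}.png");h=cv2.cvtColor(im,cv2.COLOR_BGR2HSV)
    x0,x1,y0,y1=(345,400,225,265) if n[0]=="s" else (250,295,235,275)
    m=np.zeros(h.shape[:2],np.uint8);m[y0:y1,x0:x1]=cv2.inRange(h,(0,90,60),(17,230,255))[y0:y1,x0:x1]
    c=max(cv2.findContours(m,0,1)[0],key=cv2.contourArea)[:,0,:]
    P=np.array([plane(C,*p,.058)[:2] for p in c]);print(n,cv2.contourArea(c),"x",(P@X).min(),(P@X).max(),"n",(P@N).min(),(P@N).max())
```

```text
x,n,z 0.5266487361262031 -0.16292692568079203 0.04799864151651717 yawerr 0.1677573290553218 tilt [0.0052 0.0004] F -7.985736630020981 2.3107016804968805 5.952501880673134 t 18.95
x,n,z 0.5266600258493984 -0.16291431875679713 0.047991613338755734 yawerr 0.16871173263487005 tilt [0.0052 0.0004] F -8.865726797656828 1.3498932970003372 5.659254774857587 t 19.05
s6 391.0 x 0.5352429246636631 0.6137453296976956 n -0.2008453056949796 -0.1344223802199302
s7 379.5 x 0.5383493514979998 0.6137453296976956 n -0.20175249803248432 -0.13322048943059095
d6 476.5 x 0.5354874691249525 0.6038236278416156 n -0.19493070681136218 -0.110365840723536
d7 469.5 x 0.5359037826028219 0.6045982207977745 n -0.19493070681136218 -0.110365840723536
```

Emit:
carry_out(targets=[[-0.05,0,-0.03,0,-1],[0,0,0,0,-1],[0,0,0,0,-1]])

```text
t: 19.35
eef_pos: [0.55, -0.0384, 0.048]
tool_rot: [-0.003, -0.116, 0.993, -0.0]
contact_force: [-8.9, -0.2, 4.4]
gripper_width: 0.001
grasp_force: 4.3
```

Emit:
carry_out(targets=[[-0.05,0,-0.03,0,-1],[0,0,0,0,-1],[0,0,0,0,-1],[0,0,0,0,-1]])

```text
t: 19.75
eef_pos: [0.5499, -0.0384, 0.048]
tool_rot: [-0.004, -0.116, 0.993, -0.0]
contact_force: [-9.6, 0.2, 3.5]
gripper_width: 0.001
grasp_force: 4.6
```

Run:
```python
from h import *
st();imaging.read_camera("side");st();imaging.read_camera("side");st()
b=cv2.imread("pics/d7.png");D=imaging.calibration("side");th=.23
X=np.array([np.cos(th),np.sin(th)]);N=np.array([-np.sin(th),np.cos(th)])
# profile across heel top towards the fence at several n, z=.046 : is there any dark bed gap?
for n in (-.175,-.163,-.15,-.14):
    print(n,[tuple(int(k) for k in b[int(round(v)),int(round(u))]) for u,v in [proj(D,[*(x*X+n*N),.056]) for x in (.595,.600,.604,.607,.610,.613,.617)]])
```

```text
x,n,z 0.5267127138831829 -0.16275035511627672 0.048043790790928576 yawerr 0.1702678762782544 tilt [0.0071 0.0008] F -9.284286213864279 2.376624314566952 3.4605881083539956 t 19.75
x,n,z 0.5267014611824434 -0.16274842180670002 0.04802454543232068 yawerr 0.17011319866414415 tilt [0.0071 0.0008] F -9.376167599366314 2.9007997347477925 3.3241980488595826 t 19.8
x,n,z 0.5267214816049228 -0.1627333041090424 0.04804001035157038 yawerr 0.1741624641836669 tilt [0.0071 0.0008] F -8.79324854479154 1.4623517203981136 2.472090441376422 t 19.85
-0.175 [(73, 100, 163), (72, 100, 163), (131, 146, 194), (229, 232, 247), (247, 248, 253), (245, 245, 252), (213, 215, 229)]
-0.163 [(74, 100, 163), (73, 99, 162), (72, 98, 159), (140, 151, 189), (236, 237, 248), (249, 249, 253), (242, 242, 249)]
-0.15 [(75, 101, 165), (73, 100, 163), (92, 115, 173), (169, 180, 221), (241, 242, 251), (248, 248, 252), (249, 249, 253)]
-0.14 [(74, 101, 164), (74, 100, 164), (146, 158, 202), (243, 244, 252), (250, 250, 254), (246, 247, 252), (241, 242, 249)]
```

Emit:
carry_out(targets=[[-0.08,0.03,-0.02,0,-1],[0,0,0,0,-1],[0,0,0,0,-1],[0,0,0,0,-1]])

```text
t: 20.25
eef_pos: [0.55, -0.0384, 0.048]
tool_rot: [-0.004, -0.116, 0.993, -0.0]
contact_force: [-10.7, -0.2, 4.5]
gripper_width: -0.004
grasp_force: 5.3
```

Emit:
carry_out(targets=[[-0.05,0,-0.02,0,-1],[0,0,0,0,-1],[0,0,0,0,-1],[0,0,0,0,-1],[0,0,0,0,-1]])

```text
t: 20.75
eef_pos: [0.55, -0.0384, 0.048]
tool_rot: [-0.005, -0.116, 0.993, -0.0]
contact_force: [-11.1, -1.5, 3.5]
gripper_width: 0.004
grasp_force: 5.7
```

Run:
```python
from h import *
st();imaging.read_camera("side");st();imaging.read_camera("side");st();imaging.read_camera("side");st()
```

```text
x,n,z 0.5267274437275928 -0.16273301442046956 0.048045518038295515 yawerr 0.14349297504311834 tilt [0.0096 0.0007] F -11.178978525640835 1.0560953786278198 3.4750497539577525 t 20.75
x,n,z 0.5267547565119582 -0.16270698473723214 0.04805675082731464 yawerr 0.14981115824870367 tilt [0.0095 0.0007] F -11.512206952911757 1.0598866998555176 3.6545098658540383 t 20.8
x,n,z 0.5267184845876076 -0.16270576479158214 0.04805269719237937 yawerr 0.14483037071778637 tilt [0.0096 0.0007] F -12.168430954913116 1.6967870594696117 3.1141983305862917 t 20.85
x,n,z 0.5267203679791358 -0.16272986485542648 0.04806304803376224 yawerr 0.14638805425485496 tilt [0.0096 0.0007] F -11.44577651898261 1.544625258298177 3.534990224056927 t 20.9
```

The push is steady at about 11.6 N, square to the fence with no gap. Handing in.

```bash
python3 -c "
from station import bot
print(bot.hand_in())"
```

```text
the job is handed in; nothing more can be done
None
```

The job is handed in: the feeder button was pressed fully down and sprang back, and the 40 mm heel stands between the cheeks against the fence, held from behind with a steady push of about 11.6 N.

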